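# Roll the vial caps home

## Robot

A 6-joint arm with a two-finger parallel gripper is mounted at the origin on the work surface. World frame = base frame: x ahead of the robot, y to its left, z up, the work surface at z = 0. Lengths are in mm, angles in rad, forces in N, time in s.
With the tool pointing down it reaches from about 400 to 925 mm from the base axis. Payload 12.5 kg.
Tool frame: the origin (TCP) lies on the front face of the gripper's body, between the roots of the fingers; the fingertips stand 78 mm ahead of it and the grasp point (between the pads) lies 59 mm ahead of it (env.nose_length is the distance from the TCP to the fingertips, in mm); z points along the fingers, y is the line along which they close (so a half turn about z gives the same grasp; the last joint's range is limited). The gripper opens to 95 mm and grips with 3 to 60 N. Pads are 20 mm wide; open, the fingers measure 119 mm over their backs; the gripper's body (75 mm by 180 mm) begins 59 mm behind the grasp point.
Start: joints at [-0.106, 0.491, 1.559, -0, 1.092, -0.106], TCP at [625.01, 0.022, 292.261] pointing down, gripper open.
Joint ranges: [-3.1, 3.1], [-0.84, 2.19], [0.05, 2.79], [-1.13, 4.28], [0.06, 2.93], [-2.69, 2.69]. Speed limits (rad/s): [2.22, 2.22, 2.79, 3.14, 3.14, 3.14].

## Interface

Orientations are given as [roll, pitch, yaw] about the fixed x, y, z axes, in that order (R = Rz(yaw) Ry(pitch) Rx(roll)).
In Python, from cell import env gives the robot as it stands.
- The arm moves only by the tool jog_arm, never from a script. Its argument "motion" is a list of rows, each a list of 7 numbers: the turn, a rotation vector about the tool's x, y, z in degrees, then the shift along the tool's x, y, z in mm, then the finger opening in mm, from 0 to 95.1. In form: [[wx, wy, wz, x, y, z, hand], ...]. A call has 1 to 10 rows; each row shifts and turns the commanded pose from where the row before left it, along the tool's axes as they then stand; what a row does not reach is not made up. A row lasts 1/8 s, in which the tool goes at most 62.5 mm and 10.7 degrees, less where a joint would pass 70% of its speed; a pose out of reach is approached as far as the arm can. A call is refused whole if a number of a shift passes 62.5 or a number of a turn 10.7, either way. A call with a gripper value outside its range is refused whole. The fingers move at their own pace and stop on an object; the grip force is fixed at half the most. Time passes only in rows, so rows that do not move let the fingers close. It gives the time, the measured TCP pose, the force, the opening and the grip force at its end, in the units of the state.
- env.state(): the state, without advancing time (a new reading comes with each control period).
- env.read_camera(name): name is "scene" or "side" or "wrist"; returns a dict with "color" (480x640x3 uint8, red, green, blue), "z_map" (480x640 float32, mm along the optical axis (not along the pixel's ray), 0 where there is no reading), "camera_matrix" (3x3 intrinsics, pixels), "world_to_cam" (4x4, takes a point from world to camera coordinates). Camera axes: x right, y up, looking along -z (the intrinsics and any distortion apply to the point x, -y, -z); pixel columns grow to the right and rows downward; lengths in mm; the calibration is good to about 2 mm. The wrist camera is an equidistant fisheye: a pixel r from the principal point sees the ray r / f radians off the axis. A picture is of the moment at which its call begins.
- env.job_done(): hands the job in; it is judged then, once.
Trained networks look in the newest picture that a camera, given by its name, has taken for a name from the list of things; names that differ only in an ending like _2 or _b are one class to them, and where a whole thing is asked for, a point or a joint stands for the part that bears it (a point fixed in the world has none). Each returns a list of dicts, best first, with "score" (0 to 1); they miss things now and then, are a little off and sometimes report something else, mostly with a low value. They report only what shows in the picture. A call takes as long as a camera call. They do not tell look-alikes from the thing itself.
- env.recognise(camera, thing): "location" ([column, row] in pixels, amid what is visible of it).
The state is a dict: "t": time; "joints": joint angles; "qvel": joint speeds; "tau": joint torques, N m; "eef_pos": TCP position; "tcp_rot": TCP orientation; "ft_force": force on the tool from outside, world axes, zero at the start; "moment": the same for the moment, N m; "opening": opening from 0.0 (shut) to 1.0 (fully open); "grip_force": force on a finger pad.
Only numpy, scipy, OpenCV 4.12 (cv2) and the standard library are available. Lean on these libraries where they do the work, as an engineer would, in place of code of your own. Each camera call takes 0.05 s, during which the arm holds its last target. There are 200 camera calls.

## Task

Push the four snap caps in the vial rack down flush with the rails: take the grey press board by its handle, lay it flat on top of the steel roller like a palm, and under steady pressure roll the roller along the rails up over all the caps until it drops into the seat against the end stop. Press only through the board on the roller - the board and gripper must not touch the rack or caps, nor the gripper the roller - and never with more than 25 N, or the glass vials crack. Finally put the board back down flat on the bench, let go of it, and leave the other things alone.

Things in the scene. Friction and masses are not known exactly. Their poses are not given: they have to be found in the camera images.
- rack: Fixed aluminium rack, 150 x 107 x 60 mm; +x = rolling direction, z up; origin on the bench, base from x = -66 to 84 mm. Two rails (y = -48..-14 and 14..48 mm, tops z = 45 mm) carry the roller between side fences (tops z = 55), from the rear lip (face x = -61, top z = 53) to the stop. Heights hold at x = -43 mm; from there the deck rises evenly to the stop, by 3.5 to 12 mm per 100 mm; no reading tells how much.
- seat (a point): Nominal place (as if level) of the roller's centre when seated against the stop: rack x = 58, y = 0, z = 63 mm; axes as the rack's; really 3 to 13 mm higher and up to 4 mm nearer, by the slope. Beyond rack x = 48 mm the rail tops step down 2 mm: the seat. End stop: bar across the far end, face at rack x = 78, top at z = 60 mm; the roller's top is higher, so the board passes over it.
- roller: Loose hollow steel cylinder, diameter 40, length 80 mm, about 0.25 kg; origin at its centre, own y along its axis. Starts lying across the rails against the rear lip (rack x about -45 mm), axis along the rack's y. Free to roll; under the board it travels half as far as the board. Its weight alone does not push a cap down.
- board: Loose grey plastic press board, 0.25 kg: flat plate 170 x 60 x 10 mm (x, y, z) with a block handle in the middle of its top, 50 mm along x, 30 mm along y, from z = 10 to z = 46 mm. Origin at the centre of the plate's underside. It starts flat on the bench. Can be gripped across 50 mm (along x), fingertips down to the plate, or across 30 mm (along y).
- cap0 (a joint): Push-down travel in m of the white snap cap (diameter 16 mm) at rack x = -23 mm, y = 0. At 0 its top stands 3 mm above the rails; 0.003 is flush with the rails, 0.0038 its limit. It starts at 0 to 0.0008. It resists with about 10 N of friction, has no spring and stays where it is pushed; about 12 to 17 N on the board does it.
- cap1 (a joint): Push-down travel in m of the white snap cap (diameter 16 mm) at rack x = -2 mm, y = 0. At 0 its top stands 3 mm above the rails; 0.003 is flush with the rails, 0.0038 its limit. It starts at 0 to 0.0008. It resists with about 10 N of friction, has no spring and stays where it is pushed; about 12 to 17 N on the board does it.
- cap2 (a joint): Push-down travel in m of the white snap cap (diameter 16 mm) at rack x = 19 mm, y = 0. At 0 its top stands 3 mm above the rails; 0.003 is flush with the rails, 0.0038 its limit. It starts at 0 to 0.0008. It resists with about 10 N of friction, has no spring and stays where it is pushed; about 12 to 17 N on the board does it.
- cap3 (a joint): Push-down travel in m of the white snap cap (diameter 16 mm) at rack x = 40 mm, y = 0. At 0 its top stands 3 mm above the rails; 0.003 is flush with the rails, 0.0038 its limit. It starts at 0 to 0.0008. It resists with about 10 N of friction, has no spring and stays where it is pushed; about 12 to 17 N on the board does it.
- tipbox: Bystander: loose pipette tip box, 120 x 80 x 53 mm, origin under its centre.
- reagent: Bystander: loose amber bottle, diameter 60, height 130 mm, origin under its centre.
- jar: Bystander: loose white jar, diameter 64, height 75 mm, origin under its centre.
Mind the look-alikes: they are no part of the job. Leave any orange look-alike of the rack alone.

How it is judged:
By the outcome, as a careful person would: the job done as asked, in the order asked, and still so for the second after the job is handed in, with the robot touching nothing.
It also fails if it takes over 72 s, if anything falls off the work surface, if the arm or the gripper's body presses on something with over 40 N, if the wrist force passes 120 N, or if a joint passes its speed limit or range.

## Working session

There is one attempt and no reset: what is moved stays moved. The work goes in short steps, Python scripts to look and compute and a tool call to move; the robot and the scene stay as the last step left them, time stands still between calls to the robot, and variables do not carry over. Pictures are saved under pics/ and viewed, at most 10 in all, crops included, and the job is handed in when it is done.

Besides the shell and the picture viewer there is one more tool, called after "Emit:" by a JSON object that holds its "method" and its "body", one argument or row to a line. jog_arm: Moves the arm, as the interface text tells. Its arguments: {"type":"object","properties":{"motion":{"type":"array"}},"required":["motion"]}

```bash
mkdir -p pics
cat > h.py <<'E'
from cell import env
import numpy as np, cv2
def shot(n):
    return env.read_camera(n)
def world(c,wrist=False):
    z=c['z_map'].astype(float);K=c['camera_matrix'];h,w=z.shape
    u,v=np.meshgrid(np.arange(w),np.arange(h))
    a=(u-K[0,2])/K[0,0];b=(v-K[1,2])/K[1,1]
    if wrist:
        r=np.hypot(a,b)+1e-9;s=np.tan(np.clip(r,0,1.5))/r;a=a*s;b=b*s
    P=np.stack([a*z,-b*z,-z,np.ones_like(z)],-1)
    W=P@np.linalg.inv(c['world_to_cam']).T
    W=W[...,:3];W[z<=0]=np.nan
    return W
def save(img,n): cv2.imwrite('pics/'+n,img[...,::-1])
E
python3 - <<'E'
from h import *
ims=[]
for n in ['scene','side']:
    c=shot(n);save(c['color'],n+'0.png');W=world(c);np.save(n+'W.npy',W);np.save(n+'C.npy',c['color'])
    for t in ['rack','roller','board','cap0','tipbox','reagent','jar']:
        for d in env.recognise(n,t):
            p=d['location'];q=W[int(p[1]),int(p[0])]
            print(n,t,round(d['score'],2),np.round(p),np.round(q))
s=env.state();print(s)
E
```

```text
scene rack 0.77 [316. 250.] [594.   8.  53.]
scene rack 0.61 [236. 269.] [782. -47.  42.]
scene roller 0.86 [335. 226.] [516. -25.  74.]
scene board 0.85 [294. 212.] [ 518. -218.   16.]
scene cap0 0.56 [247. 254.] [735. -76.  50.]
scene cap0 0.51 [240. 256.] [748. -94.  39.]
scene cap0 0.36 [232. 264.] [782. -66.  45.]
scene tipbox 0.63 [403. 305.] [553. 267.  49.]
scene reagent 0.97 [442. 356.] [617. 429.  83.]
scene jar 0.88 [226. 188.] [ 640. -383.   61.]
side rack 0.61 [296. 268.] [562. -49.  49.]
side rack 0.59 [391. 260.] [770. -74.  37.]
side roller 0.81 [266. 268.] [500. -62.  84.]
side board 0.77 [288. 360.] [ 498. -242.   27.]
side cap0 0.51 [403. 251.] [799. -64.  50.]
side cap0 0.48 [294. 264.] [563. -39.  50.]
side cap0 0.47 [303. 258.] [583. -30.  57.]
side cap0 0.37 [397. 258.] [781. -78.  47.]
side tipbox 0.72 [253. 194.] [526. 223.  54.]
side reagent 0.67 [263. 154.] [585. 384.  58.]
side jar 0.75 [394. 425.] [ 616. -425.   77.]
{'t': 0.8, 'joints': array([-1.05593783e-01,  4.90846824e-01,  1.55890444e+00,  1.96165486e-06,
        1.09170968e+00, -1.05560705e-01]), 'qvel': array([-3.19993837e-04,  1.09136666e-04,  8.50186025e-05,  1.34973110e-04,
        2.03367962e-03,  1.08172375e-03]), 'tau': array([-1.49313488e-03, -6.12414837e+01, -2.58421862e+01,  6.91863801e-02,
        4.43746406e-02, -7.09369033e-05]), 'eef_pos': array([6.25001529e+02, 2.67867390e-02, 2.92292461e+02]), 'tcp_rot': array([3.14146149e+00, 1.21469104e-05, 1.57076234e+00]), 'ft_force': array([ 0.35293153, -0.80286576, -1.26142725]), 'moment': array([-0.03039932, -0.01540431, -0.0085891 ]), 'grip_force': 0.0, 'opening': 0.9988215504839553}
```

View pics/scene0.png

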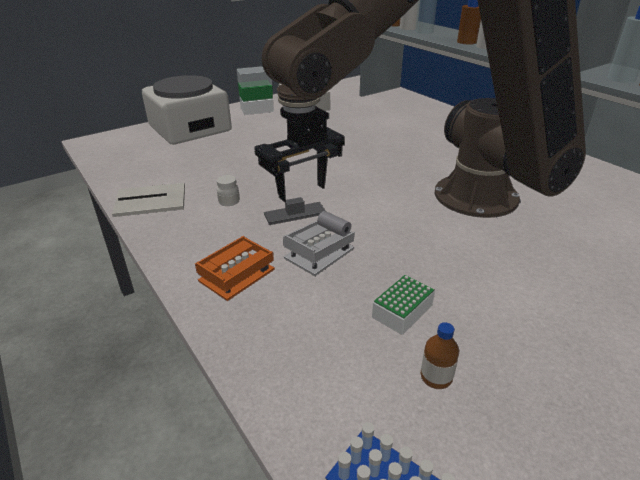

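View pics/side0.png

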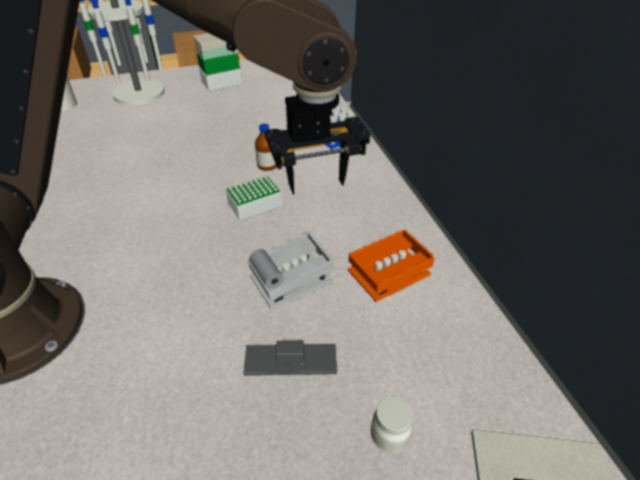

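Emit:
{"method": "jog_arm", "body": {
  "motion": [
    [0,0,0,-40,-30,-15,95],
    [0,0,0,-40,-30,-15,95],
    [0,0,0,-30,-20,-10,95],
    [0,0,0,0,0,0,95],
    [0,0,0,0,0,0,95]
  ]
}}

```text
t: 1.42
eef_pos: [545.2, -109.8, 332.2]
tcp_rot: [3.141, -0.0, 1.57]
ft_force: [0.5, 0.9, 0.5]
opening: 0.997
grip_force: 0.0
```

Run:
```python
from h import *
c=shot('wrist');save(c['color'],'w1.png');W=world(c,True);np.save('wW.npy',W);np.save('wC.npy',c['color'])
print(c['camera_matrix'],np.round(np.linalg.inv(c['world_to_cam']),3))
for t in ['rack','roller','board','cap0']:
    for d in env.recognise('wrist',t):
        p=d['location'];print(t,round(d['score'],2),np.round(p),np.round(W[int(p[1]),int(p[0])]))
```

```text
[[371.64829954   0.         311.83838168]
 [  0.         371.64829954 238.89136651]
 [  0.           0.           1.        ]] [[ 1.00000e+00 -0.00000e+00 -1.00000e-03  5.44864e+02]
 [ 1.00000e-03  9.67000e-01  2.56000e-01 -3.74790e+01]
 [ 1.00000e-03 -2.56000e-01  9.67000e-01  4.24572e+02]
 [ 0.00000e+00  0.00000e+00  0.00000e+00  1.00000e+00]]
rack 0.92 [501. 184.] [753. -73.  50.]
rack 0.91 [342. 136.] [574. -30.  52.]
roller 0.57 [266. 154.] [503. -47.  85.]
roller 0.45 [293. 144.] [526. -38.  51.]
board 0.56 [276. 298.] [ 503. -212.   29.]
cap0 0.74 [315. 141.] [548. -36.  52.]
cap0 0.74 [355. 132.] [587. -26.  56.]
cap0 0.68 [517. 186.] [776. -74.  47.]
cap0 0.61 [529. 179.] [793. -67.  47.]
cap0 0.58 [296. 142.] [528. -36.  51.]
cap0 0.57 [335. 136.] [568. -31.  53.]
cap0 0.52 [485. 187.] [733. -77.  49.]
```

View pics/w1.png

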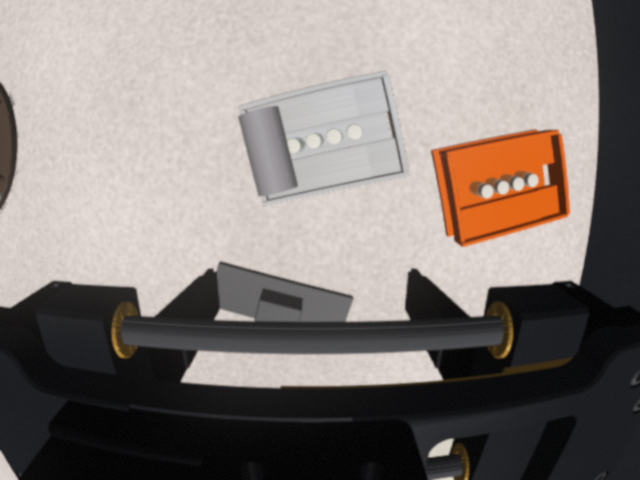

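Run:
```python
from h import *
W=np.load('wW.npy');C=np.load('wC.npy').astype(int)
X=W.reshape(-1,3);c=C.reshape(-1,3)
def box(lo,hi,P): return np.all((P>=lo)&(P<=hi),axis=1)
rk=box([450,-120,30],[660,60,110],X)
P=X[rk]
r=cv2.minAreaRect(P[:,:2].astype(np.float32));print('rack rect',r)
ro=X[box([450,-120,74],[600,60,110],X)]
m=ro.mean(0);u,s,v=np.linalg.svd(ro[:,:2]-m[:2],full_matrices=0);print('roller top',m,v[0],s,np.degrees(np.arctan2(v[0,1],v[0,0])),ro[:,2].max(), np.percentile(ro[:,2],95))
gray=(C.max(-1)-C.min(-1))
caps=(C.min(-1)>185)
reg=((W[...,0]>500)&(W[...,0]<610)&(W[...,1]>-70)&(W[...,1]<10)&(W[...,2]>42))
print('bright dist',np.percentile(C.min(-1)[reg],[5,50,80,90,95,99]))
th=np.percentile(C.min(-1)[reg],90)
mm=(reg&(C.min(-1)>th)).astype(np.uint8)
n,l,st,ce=cv2.connectedComponentsWithStats(mm)
for i in range(1,n):
    if st[i,4]>40: print(st[i],np.round(np.nanmedian(W[l==i],0),1))
S=np.load('sideW.npy').reshape(-1,3)
for nm,Y in [('wrist',X),('side',S),('scene',np.load('sceneW.npy').reshape(-1,3))]:
    b=Y[box([400,-320,6],[620,-130,60],Y)]
    pl=b[b[:,2]<18];hd=b[b[:,2]>38]
    for q in (pl,hd):
        if len(q)>5: print(nm,len(q),cv2.minAreaRect(q[:,:2].astype(np.float32)),np.median(q[:,2]))
    t=Y[box([400,-320,-20],[620,-150,5],Y)];print('table z',np.median(t[:,2]) if len(t) else 0)
```

```text
rack rect ((556.1124267578125, -33.12822723388672), (149.10540771484375, 107.04623413085938), 13.169204711914062)
roller top [503.48950902 -44.814371    81.54655119] [ 0.22889722 -0.9734506 ] [1290.747048    558.07138678] -76.76784460352965 86.85742726902339 85.07272570783742
bright dist [119. 193. 198. 201. 209. 214.]
[326 106  31  11 132] [575.9  -5.5  52.9]
[348 126  14  13 147] [587.4 -26.6  56.2]
[327 130  14  14 151] [567.  -31.8  53.6]
[307 135  13  14 137] [546.4 -36.   51.9]
[289 140  10  14 107] [526.5 -40.9  49.8]
wrist 4094 ((506.84503173828125, -228.1027374267578), (61.01609802246094, 170.7334442138672), 74.83977508544922) 10.107534498983398
wrist 885 ((506.86236572265625, -226.21737670898438), (27.91903305053711, 50.0153923034668), 76.66194152832031) 45.94732619006129
table z 0.13544179254384403
side 2203 ((505.14990234375, -229.30999755859375), (63.1706657409668, 169.94976806640625), 74.81072235107422) 10.206540631004827
side 442 ((504.282958984375, -230.51119995117188), (31.800148010253906, 49.13673400878906), 72.50045013427734) 45.880153105636
table z 0.3138135277644096
scene 560 ((506.90814208984375, -226.2301025390625), (67.90174865722656, 170.7465057373047), 74.98710632324219) 8.68048175370592
scene 126 ((506.43695068359375, -226.71627807617188), (34.862728118896484, 51.05857849121094), 70.4693832397461) 43.99224992725709
table z -1.3369144863363545
```

Emit:
{"method": "jog_arm", "body": {
  "motion": [
    [0,0,0,-40,-13,0,95],
    [0,0,0,-40,-13,0,95],
    [0,0,0,-38.5,-13.2,0,95],
    [0,0,7.6,0,0,50,95],
    [0,0,7.6,0,0,50,95],
    [0,0,0,0,0,50,95],
    [0,0,0,0,0,50,95],
    [0,0,0,0,0,25,95],
    [0,0,0,0,0,0,95],
    [0,0,0,0,0,0,95]
  ]
}}

```text
t: 2.92
eef_pos: [506.4, -228.5, 108.1]
tcp_rot: [3.14, 0.0, 1.306]
ft_force: [-0.3, 0.2, 0.3]
opening: 0.995
grip_force: 0.0
```

Run:
```python
from h import *
a=np.radians(13.2);o=np.array([548,-35.5]);R=np.array([[np.cos(a),np.sin(a)],[-np.sin(a),np.cos(a)]])
for f in ['wW.npy','sideW.npy','sceneW.npy']:
    X=np.load(f).reshape(-1,3);X=X[~np.isnan(X[:,0])];q=(X[:,:2]-o)@R.T
    for lo,hi in [(18,44),(-44,-18)]:
        k=(q[:,0]>-15)&(q[:,0]<44)&(q[:,1]>lo)&(q[:,1]<hi)&(X[:,2]>38)&(X[:,2]<65)
        if k.sum()>20:
            p=np.polyfit(q[k,0]+43,X[k,2],1);print(f,lo,k.sum(),p,'resid',np.std(X[k,2]-np.polyval(p,q[k,0]+43)))
import h
s=env.state();print(s['eef_pos'],s['tcp_rot'],s['ft_force'])
b=shot('side');Y=world(b);save(b['color'][240:480,160:480],'s2.png')
```

```text
wW.npy 18 1525 [ 0.10299124 44.96612366] resid 0.8071190105476689
wW.npy -44 1506 [ 0.10599396 44.85929385] resid 0.769289406671658
sideW.npy 18 246 [ 0.1085407  45.29410373] resid 1.4801932718102813
sideW.npy -44 242 [ 0.09283652 46.4508233 ] resid 1.2627063345573706
sceneW.npy 18 106 [ 0.09302641 44.40402385] resid 1.086280819810144
sceneW.npy -44 125 [ 0.10657033 43.71577219] resid 1.3281121371856837
[ 506.35658793 -228.4993672   108.14186255] [3.14040652e+00 2.69167938e-04 1.30584848e+00] [-0.32849367  0.18351498  0.29289382]
```

View pics/s2.png

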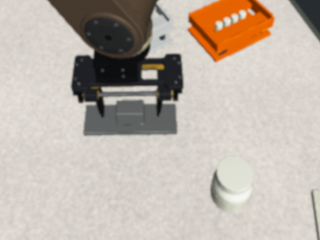

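The crop shows the fingers straddling the handle at about (130,110), aligned with the plate.

Emit:
{"method": "jog_arm", "body": {
  "motion": [
    [0,0,0,0,0,10,95],
    [0,0,0,0,0,7,95],
    [0,0,0,0,0,1.5,95],
    [0,0,0,0,0,0,95],
    [0,0,0,0,0,0,95]
  ]
}}

```text
t: 3.6
eef_pos: [505.9, -228.5, 88.9]
tcp_rot: [3.141, 0.0, 1.305]
ft_force: [0.3, -0.4, 0.3]
opening: 0.998
grip_force: 0.0
```

Emit:
{"method": "jog_arm", "body": {
  "motion": [
    [0,0,0,0,0,0.7,95],
    [0,0,0,0,0,0,60],
    [0,0,0,0,0,0,40],
    [0,0,0,0,0,0,40],
    [0,0,0,0,0,0,40],
    [0,0,0,0,0,0,40]
  ]
}}

```text
t: 4.35
eef_pos: [505.8, -228.5, 88.1]
tcp_rot: [3.141, 0.0, 1.305]
ft_force: [0.0, 0.8, 1.3]
opening: 0.532
grip_force: 1.4
```

Emit:
{"method": "jog_arm", "body": {
  "motion": [
    [0,0,0,0,0,0,30],
    [0,0,0,0,0,0,30],
    [0,0,0,0,0,-15,30],
    [0,0,0,0,0,-42,30],
    [0,0,-9.4,0,0,-45,30],
    [0,0,-9.5,0,0,-40,30],
    [0,0,-9.5,0,0,0,30],
    [-5.9,0,0,0,0,0,30],
    [0,0,0,0,0,0,30],
    [0,0,0,0,0,0,30]
  ]
}}

```text
t: 5.6
eef_pos: [505.7, -228.6, 230.4]
tcp_rot: [3.04, 0.0, 1.801]
ft_force: [-0.1, -0.7, -3.1]
opening: 0.527
grip_force: 30.0
```

```bash
cat >> h.py <<'E'
from scipy.spatial.transform import Rotation as Ro
O=np.array([548,-35.5,0.]);SL=0.104
def where():
    s=env.state();R=Ro.from_euler('xyz',s['tcp_rot']).as_matrix()
    p=s['eef_pos']+R[:,2]*88  # board underside centre (nominal)
    Rk=Ro.from_euler('z',13.2,degrees=True).as_matrix()
    q=Rk.T@(p-O)
    print('t',s['t'],'board in rack',np.round(q,1),'toolaxes in rack\n',np.round(Rk.T@R,3),'F rack',np.round(Rk.T@s['ft_force'],2),'open',s['opening']*95.1,'grip',s['grip_force'],'M',s['moment'])
    return q,Rk.T@R
E
python3 - <<'E'
from h import *
q,T=where()
tgt=np.array([-95,0,110-5])   # hover, board centre
print('tool shift',np.round(T.T@(tgt-q),1))
E
```

```text
t 5.6 board in rack [ -76.4 -178.3  142.9] toolaxes in rack
 [[ 0.     0.995  0.101]
 [ 1.    -0.    -0.   ]
 [-0.     0.101 -0.995]] F rack [-0.23 -0.64 -3.12] open 50.09646497150124 grip 29.992462992668152 M [0.00164745 0.09580935 0.01368099]
tool shift [178.3 -22.4  35.8]
```

Emit:
{"method": "jog_arm", "body": {
  "motion": [
    [0,0,0,45,-6,0,30],
    [0,0,0,45,-6,0,30],
    [0,0,0,45,-7,0,30],
    [0,0,0,43.3,-7,12,30],
    [0,0,0,0,0,25,30],
    [0,0,0,0,0,0,30],
    [0,0,0,0,0,0,30],
    [0,0,0,0,0,0,30]
  ]
}}

```text
t: 6.6
eef_pos: [444.0, -60.4, 191.2]
tcp_rot: [3.038, 0.001, 1.801]
ft_force: [0.3, -0.2, -3.4]
opening: 0.522
grip_force: 30.0
```

Run:
```python
from h import *
q,T=where()
print('gap',q[2]-(84.8+SL*(q[0]+47)))
c=shot('side');Y=world(c);save(cv2.resize(c['color'][180:360,180:420],(720,540),interpolation=cv2.INTER_CUBIC),'s3.png')
```

```text
t 6.6 board in rack [-97.9  -0.5 103.7] toolaxes in rack
 [[ 0.001  0.995  0.104]
 [ 1.    -0.001 -0.001]
 [-0.001  0.104 -0.995]] F rack [ 0.25 -0.28 -3.4 ] open 49.63016344548876 grip 29.992409348487854 M [0.00690916 0.03688446 0.0100558 ]
gap 24.181915806100562
```

View pics/s3.png

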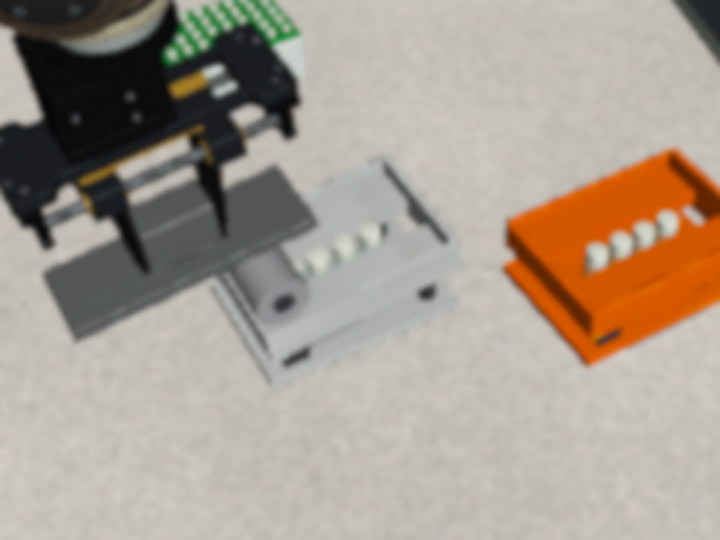

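The board is held level across, tilted with the deck, with its front end over the roller (around (270,285)).

Emit:
{"method": "jog_arm", "body": {
  "motion": [
    [0,0,0,0,-1,14,30],
    [0,0,0,0.5,0,6,30],
    [0,0,0,0,0,1,30],
    [0,0,0,0,0,0,30],
    [0,0,0,0,0,0,30],
    [0,0,0,0,0,0,30]
  ]
}}

```text
t: 7.4
eef_pos: [444.7, -59.2, 169.8]
tcp_rot: [3.038, 0.0, 1.801]
ft_force: [-0.3, 0.5, -2.8]
opening: 0.524
grip_force: 30.0
```

Emit:
{"method": "jog_arm", "body": {
  "motion": [
    [0,0,0,0,0,1,30],
    [0,0,0,0,0,1,30],
    [0,0,0,0,0,0,30],
    [0,0,0,0,0,0,30]
  ]
}}

```text
t: 7.9
eef_pos: [444.9, -59.1, 167.6]
tcp_rot: [3.039, 0.0, 1.801]
ft_force: [-0.8, 0.3, -2.8]
opening: 0.523
grip_force: 30.0
```

Emit:
{"method": "jog_arm", "body": {
  "motion": [
    [0,0,0,0,0,0.6,30],
    [0,0,0,0,0,0.6,30],
    [0,0,0,0,0,0,30],
    [0,0,0,0,0,0,30]
  ]
}}

```text
t: 8.4
eef_pos: [445.3, -59.1, 166.9]
tcp_rot: [3.037, 0.001, 1.801]
ft_force: [-0.4, 2.2, 6.1]
opening: 0.523
grip_force: 30.0
```

Emit:
{"method": "jog_arm", "body": {
  "motion": [
    [0,0,0,0,0,0.4,30],
    [0,0,0,0,2,0,30],
    [0,0,0,0,2,0,30],
    [0,0,0,0,2,0,30],
    [0,0,0,0,2,0,30],
    [0,0,0,0,0,0,30]
  ]
}}

```text
t: 9.15
eef_pos: [453.3, -57.2, 167.7]
tcp_rot: [3.036, 0.001, 1.801]
ft_force: [-2.3, 3.1, 11.7]
opening: 0.523
grip_force: 30.0
```

Run:
```python
from h import *
where()
```

```text
t 9.15 board in rack [-87.9   0.5  80.2] toolaxes in rack
 [[-0.     0.994  0.105]
 [ 1.     0.    -0.001]
 [-0.001  0.105 -0.994]] F rack [-1.49  3.53 11.7 ] open 49.73040985790807 grip 29.99666154384613 M [ 0.85520719 -0.40988168  0.1434571 ]
```

Emit:
{"method": "jog_arm", "body": {
  "motion": [
    [0,0.4,0,0,0,0,30],
    [0,0,0,0,0,0,30],
    [0,0,0,0,0,0,30]
  ]
}}

```text
t: 9.52
eef_pos: [453.6, -57.5, 167.8]
tcp_rot: [3.036, -0.005, 1.802]
ft_force: [-0.7, -0.4, 9.6]
opening: 0.526
grip_force: 30.0
```

```bash
cat >> h.py <<'E'
def load():
    s=env.state();Rk=Ro.from_euler('z',13.2,degrees=True).as_matrix()
    F=Rk.T@s['ft_force']+[0,0,2.9];M=Rk.T@s['moment']
    R=Rk.T@Ro.from_euler('xyz',s['tcp_rot']).as_matrix();q=Rk.T@(s['eef_pos']-O)+R[:,2]*88
    # contact x,y relative to TCP, z=-84
    rz=-85;ry=(M[0]*1000+rz*F[1])/F[2];rx=(rz*F[0]-M[1]*1000)/F[2]
    print('t',s['t'],'board',np.round(q,1),'F',np.round(F,1),'contact rel',round(rx),round(ry),'abs x',round(rx+q[0]-R[0,2]*88),'tilt',np.round(R[2],4),'op',round(s['opening']*95.1,1))
E
python3 -c "from h import *;load()"
```

```text
t 9.525 board [-87.6   0.6  80.3] F [-0.8 -0.2 12.5] contact rel 36 -14 abs x -61 tilt [ 0.0052  0.1058 -0.9944] op 50.0
```

Emit:
{"method": "jog_arm", "body": {
  "motion": [
    [0,-0.1,0,0,0,0.2,30],
    [0,0,0,0,2,0,30],
    [0,0,0,0,2,0,30],
    [0,0,0,0,2,0,30],
    [0,0,0,0,2,0,30],
    [0,0,0,0,0,0,30]
  ]
}}

```text
t: 10.28
eef_pos: [461.2, -55.6, 168.6]
tcp_rot: [3.036, -0.004, 1.802]
ft_force: [-4.5, 0.5, 15.4]
opening: 0.525
grip_force: 30.0
```

```bash
python3 -c "from h import *;load()"
```

```text
t 10.275 board [-79.8   0.5  81.1] F [-4.3  1.5 18.3] contact rel 37 -7 abs x -52 tilt [ 0.0035  0.1057 -0.9944] op 49.9
```

Emit:
{"method": "jog_arm", "body": {
  "motion": [
    [0,0,0,0,2,0,30],
    [0,0,0,0,2,0,30],
    [0,0,0,0,2,0,30],
    [0,0,0,0,2,0,30],
    [0,0,0,0,0,0,30]
  ]
}}

```text
t: 10.9
eef_pos: [469.1, -53.8, 169.4]
tcp_rot: [3.035, -0.003, 1.802]
ft_force: [-2.1, 1.4, 14.3]
opening: 0.526
grip_force: 30.0
```

```bash
python3 -c "from h import *;load()"
```

```text
t 10.9 board [-71.6   0.5  81.9] F [-1.7  1.9 17.2] contact rel 33 -3 abs x -48 tilt [ 0.0034  0.106  -0.9944] op 50.0
```

Emit:
{"method": "jog_arm", "body": {
  "motion": [
    [0,0,0,0,2,0,30],
    [0,0,0,0,2,0,30],
    [0,0,0,0,2,0,30],
    [0,0,0,0,2,0,30],
    [0,0,0,0,2,0,30],
    [0,0,0,0,2,0,30],
    [0,0,0,0,0,0,30]
  ]
}}

```text
t: 11.78
eef_pos: [480.8, -51.0, 170.7]
tcp_rot: [3.035, -0.003, 1.802]
ft_force: [-1.7, 1.8, 12.9]
opening: 0.523
grip_force: 30.0
```

```bash
python3 -c "from h import *;load()"
```

```text
t 11.775 board [-59.6   0.6  83.2] F [-1.3  2.2 15.8] contact rel 35 -3 abs x -34 tilt [ 0.0035  0.1061 -0.9944] op 49.8
```

Emit:
{"method": "jog_arm", "body": {
  "motion": [
    [0,0,0,0,2,0.2,30],
    [0,0,0,0,2,0,30],
    [0,0,0,0,2,0,30],
    [0,0,0,0,2,0,30],
    [0,0,0,0,2,0,30],
    [0,0,0,0,2,0,30],
    [0,0,0,0,0,0,30]
  ]
}}

```text
t: 12.65
eef_pos: [492.5, -48.2, 171.9]
tcp_rot: [3.035, -0.004, 1.802]
ft_force: [-2.5, 2.9, 15.2]
opening: 0.523
grip_force: 30.0
```

```bash
python3 -c "from h import *;load()"
```

```text
t 12.65 board [-47.6   0.7  84.4] F [-1.7  3.4 18.1] contact rel 30 7 abs x -27 tilt [ 0.0036  0.1063 -0.9943] op 49.7
```

Emit:
{"method": "jog_arm", "body": {
  "motion": [
    [0,0,0,0.2,2,0,30],
    [0,0,0,0.1,2,0,30],
    [0,0,0,0,2,0,30],
    [0,0,0,0,2,0,30],
    [0,0,0,0,2,0,30],
    [0,0,0,0,2,0,30],
    [0,0,0,0,0,0,30]
  ]
}}

```text
t: 13.52
eef_pos: [503.9, -45.3, 173.2]
tcp_rot: [3.035, -0.003, 1.802]
ft_force: [-3.7, -0.2, 16.9]
opening: 0.526
grip_force: 30.0
```

```bash
python3 -c "from h import *;load()
c=shot('side');save(cv2.resize(c['color'][180:360,180:420],(720,540),interpolation=cv2.INTER_CUBIC),'s4.png')"
```

```text
t 13.525 board [-35.9   0.8  85.7] F [-3.6  0.6 19.8] contact rel 15 -3 abs x -30 tilt [ 0.0035  0.106  -0.9944] op 50.0
```

View pics/s4.png

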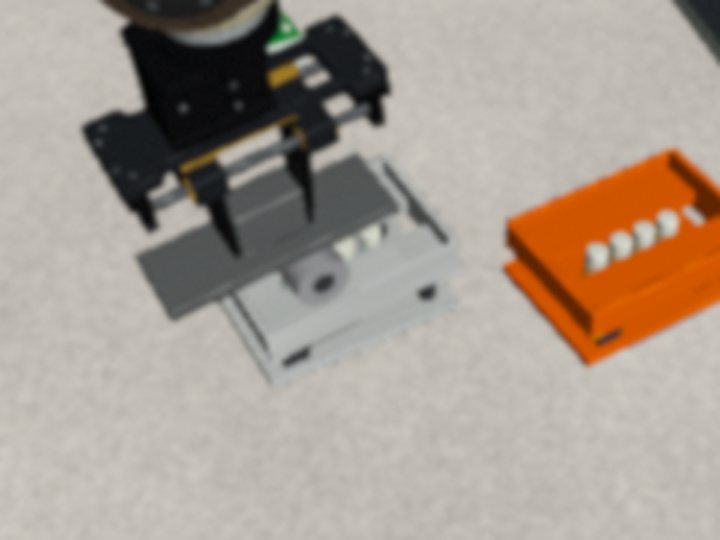

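The roller (end at about (322,275)) has rolled up past the first cap under the board, well clear of the rack.

Emit:
{"method": "jog_arm", "body": {
  "motion": [
    [0,0,0,0,2,0,30],
    [0,0,0,0,2,0,30],
    [0,0,0,0,2,0,30],
    [0,0,0,0,2,0,30],
    [0,0,0,0,2,0,30],
    [0,0,0,0,2,0,30],
    [0,0,0,0,0,0,30]
  ]
}}

```text
t: 14.45
eef_pos: [515.7, -42.5, 174.5]
tcp_rot: [3.035, -0.004, 1.802]
ft_force: [-2.0, 0.8, 15.2]
opening: 0.526
grip_force: 30.0
```

```bash
python3 -c "from h import *;load()"
```

```text
t 14.45 board [-23.7   0.9  87. ] F [-1.8  1.2 18.1] contact rel 17 1 abs x -16 tilt [ 0.0036  0.1064 -0.9943] op 50.1
```

Emit:
{"method": "jog_arm", "body": {
  "motion": [
    [0,0,0,0,2,0,30],
    [0,0,0,0,2,0,30],
    [0,0,0,0,2,0,30],
    [0,0,0,0,2,0,30],
    [0,0,0,0,2,0,30],
    [0,0,0,0,2,0,30],
    [0,0,0,0,2,0,30],
    [0,0,0,0,0,0,30]
  ]
}}

```text
t: 15.45
eef_pos: [529.2, -39.3, 176.0]
tcp_rot: [3.035, -0.004, 1.802]
ft_force: [-1.4, 1.6, 15.9]
opening: 0.525
grip_force: 30.0
```

```bash
python3 -c "from h import *;load()"
```

```text
t 15.45 board [-9.8  0.9 88.5] F [-1.   1.9 18.8] contact rel 6 0 abs x -14 tilt [ 0.0038  0.1063 -0.9943] op 50.0
```

Emit:
{"method": "jog_arm", "body": {
  "motion": [
    [0,0,0,0.1,2,0,30],
    [0,0,0,0,2,0,30],
    [0,0,0,0,2,0,30],
    [0,0,0,0,2,0,30],
    [0,0,0,0,2,0,30],
    [0,0,0,0,2,0,30],
    [0,0,0,0,2,0,30],
    [0,0,0,0,0,0,30]
  ]
}}

```text
t: 16.45
eef_pos: [542.4, -36.1, 177.4]
tcp_rot: [3.036, -0.004, 1.802]
ft_force: [-3.7, 0.4, 15.8]
opening: 0.526
grip_force: 30.0
```

```bash
python3 -c "from h import *;load()"
```

```text
t 16.45 board [ 3.7  1.  89.9] F [-3.5  1.3 18.7] contact rel -6 -5 abs x -12 tilt [ 0.0039  0.1056 -0.9944] op 50.1
```

Emit:
{"method": "jog_arm", "body": {
  "motion": [
    [0,0,0,0,2,0,30],
    [0,0,0,0,2,0,30],
    [0,0,0,0,2,0,30],
    [0,0,0,0,2,0,30],
    [0,0,0,0,2,0,30],
    [0,0,0,0,2,0,30],
    [0,0,0,0,2,0,30],
    [0,0,0,0,0,0,30]
  ]
}}

```text
t: 17.45
eef_pos: [556.2, -32.8, 178.9]
tcp_rot: [3.035, -0.004, 1.802]
ft_force: [-1.7, 0.2, 15.9]
opening: 0.524
grip_force: 30.0
```

```bash
python3 -c "from h import *;load()"
```

```text
t 17.45 board [17.9  1.1 91.4] F [-1.6  0.6 18.8] contact rel -5 4 abs x 3 tilt [ 0.0039  0.106  -0.9944] op 49.9
```

Emit:
{"method": "jog_arm", "body": {
  "motion": [
    [0,0,0,0,2,0,30],
    [0,0,0,0,2,0,30],
    [0,0,0,0,2,0,30],
    [0,0,0,0,2,0,30],
    [0,0,0,0,2,0,30],
    [0,0,0,0,2,0,30],
    [0,0,0,0,2,0,30],
    [0,0,0,0,0,0,30]
  ]
}}

```text
t: 18.45
eef_pos: [569.7, -29.6, 180.4]
tcp_rot: [3.035, -0.004, 1.802]
ft_force: [-1.2, 0.4, 15.1]
opening: 0.529
grip_force: 30.0
```

```bash
python3 -c "from h import *;load()"
```

```text
t 18.45 board [31.8  1.1 92.9] F [-1.1  0.7 18. ] contact rel -12 9 abs x 10 tilt [ 0.004   0.1059 -0.9944] op 50.3
```

Emit:
{"method": "jog_arm", "body": {
  "motion": [
    [0,0,0,0,2,0.05,30],
    [0,0,0,0,2,0,30],
    [0,0,0,0,2,0,30],
    [0,0,0,0,2,0,30],
    [0,0,0,0,2,0,30],
    [0,0,0,0,2,0,30],
    [0,0,0,0,2,0,30],
    [0,0,0,0,0,0,30]
  ]
}}

```text
t: 19.45
eef_pos: [582.9, -26.4, 181.8]
tcp_rot: [3.036, -0.004, 1.802]
ft_force: [-4.1, 0.4, 16.8]
opening: 0.528
grip_force: 30.0
```

```bash
python3 -c "from h import *;load()"
```

```text
t 19.45 board [45.3  1.2 94.3] F [-3.9  1.4 19.7] contact rel -27 1 abs x 9 tilt [ 0.0043  0.1049 -0.9945] op 50.3
```

Emit:
{"method": "jog_arm", "body": {
  "motion": [
    [0,0,0,0,2,0,30],
    [0,0,0,0,2,0,30],
    [0,0,0,0,2,0,30],
    [0,0,0,0,2,0,30],
    [0,0,0,0,2,0,30],
    [0,0,0,0,2,0,30],
    [0,0,0,0,2,0,30],
    [0,0,0,0,0,0,30]
  ]
}}

```text
t: 20.45
eef_pos: [596.7, -23.2, 183.3]
tcp_rot: [3.036, -0.004, 1.802]
ft_force: [-2.2, 1.8, 16.6]
opening: 0.523
grip_force: 30.0
```

```bash
python3 -c "from h import *;load()"
```

```text
t 20.45 board [59.5  1.2 95.8] F [-1.8  2.2 19.5] contact rel -28 4 abs x 22 tilt [ 0.0041  0.1054 -0.9944] op 49.7
```

Emit:
{"method": "jog_arm", "body": {
  "motion": [
    [0,0,0,0.1,2,0,30],
    [0,0,0,0,2,0,30],
    [0,0,0,0,2,0,30],
    [0,0,0,0,2,0,30],
    [0,0,0,0,2,0,30],
    [0,0,0,0,2,0,30],
    [0,0,0,0,2,0,30],
    [0,0,0,0,0,0,30]
  ]
}}

```text
t: 21.45
eef_pos: [610.2, -19.9, 184.8]
tcp_rot: [3.036, -0.004, 1.802]
ft_force: [-1.9, 1.6, 15.1]
opening: 0.526
grip_force: 30.0
```

```bash
python3 -c "from h import *;load()"
```

```text
t 21.45 board [73.4  1.4 97.3] F [-1.5  1.9 18. ] contact rel -32 0 abs x 32 tilt [ 0.0042  0.1055 -0.9944] op 50.0
```

Emit:
{"method": "jog_arm", "body": {
  "motion": [
    [0,0,0,0,2,0,30],
    [0,0,0,0,2,0,30],
    [0,0,0,0,2,0,30],
    [0,0,0,0,2,0,30],
    [0,0,0,0,2,0,30],
    [0,0,0,0,2,0,30],
    [0,0,0,0,0,0,30]
  ]
}}

```text
t: 22.32
eef_pos: [621.8, -17.1, 186.0]
tcp_rot: [3.036, -0.004, 1.802]
ft_force: [-1.6, 1.7, 14.2]
opening: 0.528
grip_force: 30.0
```

```bash
python3 -c "from h import *;load()"
```

```text
t 22.325 board [85.3  1.4 98.5] F [-1.1  2.  17.1] contact rel -44 6 abs x 32 tilt [ 0.0044  0.1053 -0.9944] op 50.2
```

Emit:
{"method": "jog_arm", "body": {
  "motion": [
    [0,0,0,0,2,0,30],
    [0,0,0,0,2,0,30],
    [0,0,0,0,2,0,30],
    [0,0,0,0,2,0,30],
    [0,0,0,0,0,0,30]
  ]
}}

```text
t: 22.95
eef_pos: [629.6, -15.3, 186.7]
tcp_rot: [3.036, -0.004, 1.802]
ft_force: [-0.3, 2.2, 12.0]
opening: 0.522
grip_force: 30.0
```

```bash
python3 -c "from h import *;load()"
```

```text
t 22.95 board [93.4  1.4 99.2] F [ 0.2  2.2 14.9] contact rel -38 8 abs x 46 tilt [ 0.0044  0.1055 -0.9944] op 49.6
```

Beginning to drop. Continue with a little extra pressing.

Emit:
{"method": "jog_arm", "body": {
  "motion": [
    [0,0,0,0,2,0.1,30],
    [0,0,0,0,2,0.1,30],
    [0,0,0,0,2,0.1,30],
    [0,0,0,0,2,0.1,30],
    [0,0,0,0,0,0,30]
  ]
}}

```text
t: 23.58
eef_pos: [637.4, -13.4, 186.7]
tcp_rot: [3.036, -0.005, 1.802]
ft_force: [0.3, 0.8, 8.8]
opening: 0.526
grip_force: 30.0
```

```bash
python3 -c "from h import *;load()"
```

```text
t 23.575 board [101.4   1.5  99.2] F [ 0.5  0.7 11.7] contact rel -25 17 abs x 67 tilt [ 0.0046  0.1053 -0.9944] op 50.0
```

Emit:
{"method": "jog_arm", "body": {
  "motion": [
    [0,0,0,0,2,0.2,30],
    [0,0,0,0,2,0.2,30],
    [0,0,0,0,2,0.1,30],
    [0,0,0,0,0,0,30]
  ]
}}

```text
t: 24.08
eef_pos: [643.0, -12.1, 186.4]
tcp_rot: [3.037, -0.005, 1.802]
ft_force: [-0.4, 2.2, 6.2]
opening: 0.525
grip_force: 30.0
```

```bash
python3 -c "from h import *;load()
c=shot('side');save(cv2.resize(c['color'][180:360,180:420],(720,540),interpolation=cv2.INTER_CUBIC),'s5.png')"
```

```text
t 24.075 board [107.    1.5  98.9] F [0.2 2.3 9.1] contact rel -35 2 abs x 62 tilt [ 0.0049  0.1042 -0.9945] op 49.9
```

View pics/s5.png

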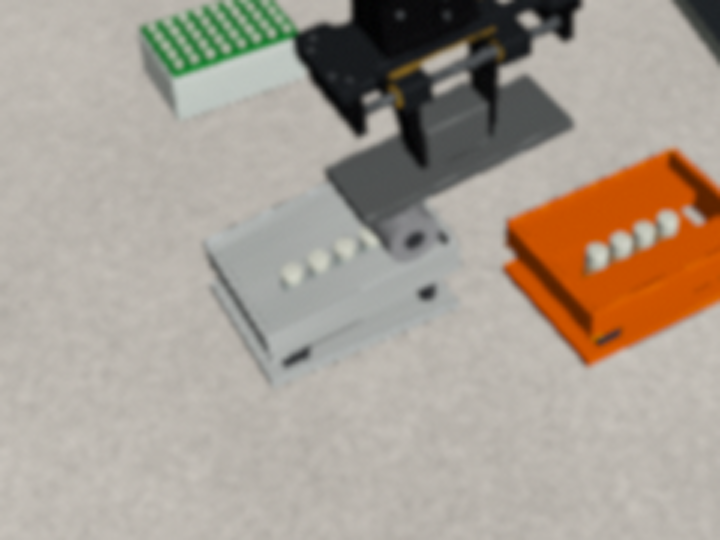

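The roller (end at about (413,240)) is almost at the stop, and the passed caps look flush.

Emit:
{"method": "jog_arm", "body": {
  "motion": [
    [0,0,0,0,0,0.3,30],
    [0,0,0,0,1.5,0.2,30],
    [0,0,0,0,1.5,0.1,30],
    [0,0,0,0,0,0,30]
  ]
}}

```text
t: 24.62
eef_pos: [645.8, -11.3, 186.6]
tcp_rot: [3.037, -0.005, 1.802]
ft_force: [-1.9, 2.0, 9.9]
opening: 0.524
grip_force: 30.0
```

```bash
python3 -c "from h import *;load()"
```

```text
t 24.625 board [109.9   1.6  99.1] F [-1.4  2.4 12.8] contact rel -55 5 abs x 46 tilt [ 0.005   0.1042 -0.9945] op 49.8
```

Emit:
{"method": "jog_arm", "body": {
  "motion": [
    [0,0,0,0,1.5,0.1,30],
    [0,0,0,0,1.5,0,30],
    [0,0,0,0,0,0,30]
  ]
}}

```text
t: 25.0
eef_pos: [647.5, -10.9, 186.5]
tcp_rot: [3.041, -0.006, 1.802]
ft_force: [-8.0, -0.7, 14.5]
opening: 0.523
grip_force: 30.0
```

```bash
python3 -c "from h import *;load()"
```

```text
t 25.0 board [111.3   1.7  98.9] F [-8.   1.1 17.4] contact rel -99 -5 abs x 4 tilt [ 0.0056  0.1004 -0.9949] op 49.8
```

Emit:
{"method": "jog_arm", "body": {
  "motion": [
    [0,0,0,0,-0.5,-1,30],
    [0,0,0,0,0,-4,30],
    [0,0,0,0,0,-15,30],
    [0,0,0,0,0,-30,30],
    [0,0,0,0,0,-10,30],
    [0,0,0,-50,0,0,30],
    [0,0,0,-50,0,0,30],
    [0,0,0,-50,0,0,30],
    [0,0,0,0,0,0,30],
    [0,0,0,0,0,0,30]
  ]
}}

```text
t: 26.25
eef_pos: [676.1, -158.6, 244.0]
tcp_rot: [3.039, -0.006, 1.801]
ft_force: [0.3, 0.8, -3.2]
opening: 0.524
grip_force: 30.0
```

Run:
```python
from h import *
where();load()
a=np.radians(13.2);o=O[:2];R=np.array([[np.cos(a),np.sin(a)],[-np.sin(a),np.cos(a)]])
for n in ['wrist','side','scene']:
    c=shot(n);W=world(c,n=='wrist');X=W.reshape(-1,3);X=X[~np.isnan(X[:,0])];q=(X[:,:2]-o)@R.T
    base=45+SL*(q[:,0]+43)
    for x in (-23,-2,19,40):
        k=(np.hypot(q[:,0]-x,q[:,1])<5)&(X[:,2]>30)&(X[:,2]<70)
        r=(abs(q[:,0]-x)<5)&(abs(abs(q[:,1])-28)<10)&(X[:,2]>30)&(X[:,2]<70)
        print(n,x,k.sum(),r.sum(),np.round(np.median(X[k,2])-np.median(X[r,2]),2) if k.any() and r.any() else None)
    k=(abs(q[:,0]-58)<15)&(abs(q[:,1])<35)&(X[:,2]>85)&(X[:,2]<105);print('roller',k.sum(),np.median(q[k],0) if k.any() else 0,np.percentile(X[k,2],95) if k.any() else 0)
    if n=='wrist': save(c['color'],'w6.png')
    if n=='side': save(cv2.resize(c['color'][180:360,220:460],(720,540),interpolation=cv2.INTER_CUBIC),'s6.png')
```

```text
t 26.25 board in rack [ 105.6 -148.5  156.4] toolaxes in rack
 [[-0.     0.995  0.102]
 [ 1.    -0.     0.006]
 [ 0.006  0.102 -0.995]] F rack [ 0.44  0.74 -3.18] open 49.84979900318738 grip 29.99258279800415 M [ 0.05546476  0.05148424 -0.01729031]
t 26.25 board [ 105.6 -148.5  156.4] F [ 0.4  0.7 -0.3] contact rel 271 -9 abs x 368 tilt [ 0.0058  0.1022 -0.9947] op 49.8
wrist -23 102 506 -0.04
wrist -2 112 547 0.15
wrist 19 119 573 -0.0
wrist 40 0 7 None
roller 3467 [57.57018044 -6.41100216] 93.67227974594768
side -23 12 69 -0.06
side -2 17 73 0.29
side 19 12 68 -0.09
side 40 7 51 -1.12
roller 271 [53.9823341   0.42044899] 94.90644088858079
scene -23 6 27 0.29
scene -2 3 23 0.27
scene 19 0 9 None
scene 40 0 0 None
roller 196 [60.13711448  1.01637279] 93.20785050694064
```

View pics/s6.png

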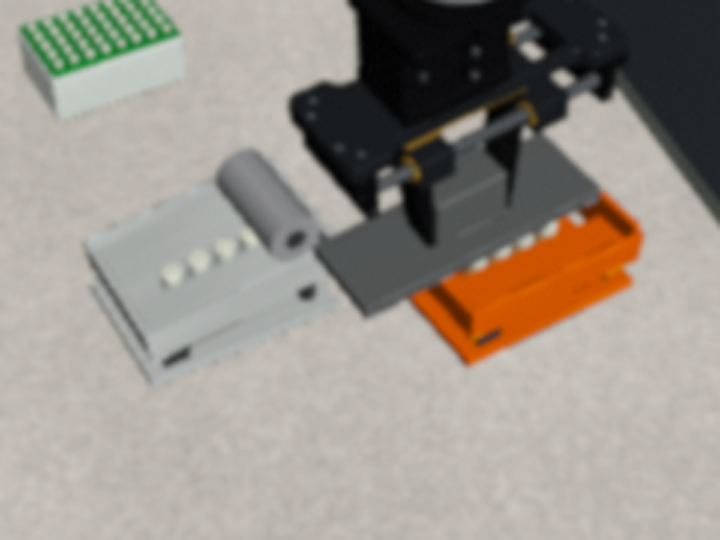

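Emit:
{"method": "jog_arm", "body": {
  "motion": [
    [5.9,0,0,0,0,0,30],
    [0,-0.35,0,-10,-35,0,30],
    [0,0,0,-12,-35,0,30],
    [0,0,0,-12,-35,0,30],
    [0,0,0,-12,-30,0,30],
    [0,0,0,0,0,50,30],
    [0,0,0,0,0,50,30],
    [0,0,0,0,0,38,30],
    [0,0,0,0,0,0,30],
    [0,0,0,0,0,0,30]
  ]
}}

```text
t: 27.65
eef_pos: [556.3, -234.3, 107.9]
tcp_rot: [3.14, 0.002, 1.802]
ft_force: [1.8, 0.3, -3.4]
opening: 0.523
grip_force: 30.0
```

```bash
python3 -c "from h import *;where()"
```

```text
t 27.65 board in rack [ -37.2 -195.7   19.9] toolaxes in rack
 [[-0.001  1.     0.002]
 [ 1.     0.001 -0.002]
 [-0.002  0.002 -1.   ]] F rack [ 1.78 -0.14 -3.37] open 49.69456181499056 grip 29.992564022541046 M [ 0.02788373 -0.02880482 -0.00032259]
```

Emit:
{"method": "jog_arm", "body": {
  "motion": [
    [0,0,0,0,0,10,30],
    [0,0,0,0,0,6,30],
    [0,0,0,0,0,2,30],
    [0,0,0,0,0,0.8,30],
    [0,0,0,0,0,0,30],
    [0,0,0,0,0,0,30],
    [0,0,0,0,0,0,30]
  ]
}}

```text
t: 28.52
eef_pos: [555.5, -234.5, 88.1]
tcp_rot: [3.141, 0.001, 1.802]
ft_force: [-2.8, 0.5, 5.7]
opening: 0.524
grip_force: 30.0
```

On the bench with about 8 N; open slowly and retreat.

Emit:
{"method": "jog_arm", "body": {
  "motion": [
    [0,0,0,0,0,-0.5,30],
    [0,0,0,0,0,0,60],
    [0,0,0,0,0,0,90],
    [0,0,0,0,0,0,95],
    [0,0,0,0,0,0,95],
    [0,0,0,0,0,-10,95],
    [0,0,0,0,0,-50,95],
    [0,0,0,0,0,-60,95],
    [0,0,0,0,0,-60,95],
    [0,0,0,0,0,0,95]
  ]
}}

```text
t: 29.78
eef_pos: [556.3, -234.7, 273.5]
tcp_rot: [3.135, 0.007, 1.802]
ft_force: [-0.4, -0.5, -0.1]
opening: 1.0
grip_force: 0.0
```

Run:
```python
from h import *
s=env.state();print(s['t'],s['eef_pos'],s['ft_force'],s['opening'])
c=shot('side');save(c['color'],'s7.png')
W=world(c).reshape(-1,3);k=np.all((W>[440,-320,5])&(W<[680,-150,60]),axis=1);b=W[k]
for lo,hi in((5,18),(38,60)):
    q=b[(b[:,2]>lo)&(b[:,2]<hi)];print(np.median(q[:,2]),cv2.minAreaRect(q[:,:2].astype(np.float32)))
```

```text
29.775 [ 556.33492752 -234.74564483  273.47134589] [-0.42693719 -0.48851089 -0.0614536 ] 1.0002473804503393
10.213944236347743 ((547.3843383789062, -216.0905303955078), (176.00894165039062, 115.4078369140625), 17.72909927368164)
45.966361408215676 ((554.537353515625, -235.9965362548828), (50.64378356933594, 31.832481384277344), 12.123723983764648)
```

View pics/s7.png

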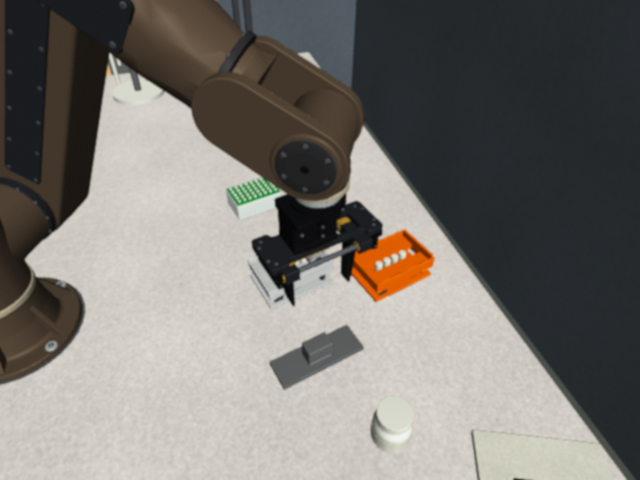

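The board lies flat on the bench at about (317,355), released. One last numeric check of the caps with the wrist camera.

Run:
```python
from h import *
a=np.radians(13.2);o=O[:2];R=np.array([[np.cos(a),np.sin(a)],[-np.sin(a),np.cos(a)]])
c=shot('wrist');X=world(c,True).reshape(-1,3);save(c['color'],'w7.png')
X=X[~np.isnan(X[:,0])];q=(X[:,:2]-o)@R.T
for x in (-23,-2,19,36):
    k=(np.hypot(q[:,0]-x,q[:,1])<5)&(X[:,2]>30)&(X[:,2]<70)
    r=(abs(q[:,0]-x)<5)&(abs(abs(q[:,1])-28)<10)&(X[:,2]>30)&(X[:,2]<70)
    print(x,k.sum(),r.sum(),np.median(X[k,2]-SL*q[k,0])-np.median(X[r,2]-SL*q[r,0]) if k.any() and r.any() else 0)
k=(abs(q[:,0]-56)<20)&(abs(q[:,1])<35)&(X[:,2]>91)&(X[:,2]<105);print('roller',k.sum(),np.median(q[k],0),np.percentile(X[k,2],95))
```

```text
-23 88 246 0.21229342890808311
-2 89 250 0.06528807683752547
19 93 252 -0.08756745360396678
36 118 227 -0.898401204840205
roller 670 [ 54.47842684 -21.6434692 ] 93.83920119196537
```

View pics/w7.png

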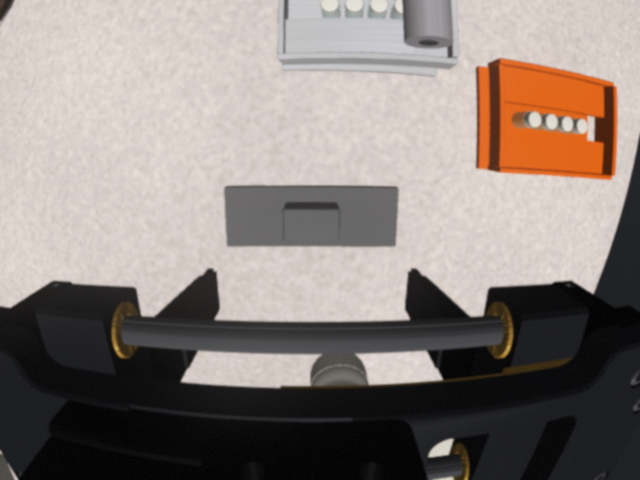

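The roller sits at the stop (428,20), the caps read flush to within about 0.2 mm (the last one no higher), and the board is flat and free at (311,215).

```bash
python3 -c "from cell import env;print(env.job_done())"
```

```text
the job is handed in; nothing more can be done
None
```

I handed the job in at about 30 s: caps 0–2 read flush to within about 0.2 mm and cap 3, partly hidden by the roller, no higher; the roller is seated at the stop, readings (taken between moves) never passed 20 N, and the board lies flat and released on the bench.

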